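# Fetch the pastry cutter from behind the spice jars

### The job

The pastry cutter is hemmed in by the corked jar, the black-capped jar and the spice tin on the spice stand. First move all three of them to the side tray, then fetch the cutter and lay it flat in the middle of the round cork mat, and only then put each of the three back upright on exactly the place on the stand where it stood at the start. Keep the three containers upright throughout, and do not shift the pepper mill or the honey jar.

Things in the scene. Friction and masses are not known exactly. Their poses are not given: they have to be found in the camera images.
- corked_jar: small round glass jar of orange-red spice with a cork in its neck, 56 mm in diameter, 111 mm high with the cork (glass up to 99 mm), 0.2 kg; origin at the centre of its underside, z up. Stands at the start on one of the three outer places of the stand (which of the three varies). Grip it across the body, 55 to 85 mm above its underside.
- capped_jar: slim round glass spice jar with a black screw cap, 41 mm in diameter, 105 mm high, 0.11 kg; origin at the centre of its underside, z up. Starts on another of the outer places of the stand. Grip it across the upper body or cap, 60 to 90 mm up.
- spice_tin: round spice tin with a press-on orange lid, 61 mm in diameter, 81 mm high, 0.13 kg; origin at the centre of its underside, z up. Starts on the remaining outer place of the stand. Grip it across the body, 40 to 70 mm up.
- cutter: round fluted steel pastry cutter, an open ring of 54 mm outer diameter and 30 mm height with thin walls, 35 g; origin at the centre of its lower edge, z up. Starts in the inner place of the stand, about 8 to 23 mm from each of the three containers, which are far taller: grip it across its outside after they have gone.
- stand: low oak spice stand, fixed; a board 160 by 212 mm with its top 12 mm above the worktop, and a low wooden rail (top 30 mm above the worktop) along its back edge. Thin ring lines mark its four places. In its own frame (origin on the worktop under the inner place, x towards the rail, y to the left, z up) the inner place is at (0, 0) and the outer places at (-68, 0), (0, 68) and (0, -68) mm, all on the flat 12 mm high top, with no recess.
- tray: pale wooden side tray, fixed, empty at the start, 250 mm (its x) by 160 mm (its y), rim 16 mm high and 7 mm thick, inner floor 7 mm above the worktop; origin on the worktop under its centre. It stands to the left or right of the stand; the three containers go inside it side by side, anywhere on its floor. There is room for them staggered at 80 mm spacing along its x, 25 mm off its middle line by turns.
- mat: round cork mat, fixed, 110 mm in diameter, 8 mm thick; origin on the worktop under its centre. It lies on the other side of the stand from the tray.
- mill: dark wooden pepper mill, a bystander, 58 mm in diameter, 170 mm high; origin at the centre of its underside. Leave alone.
- honey: honey jar with a grey lid, a bystander, 71 mm wide, 110 mm high; origin at the centre of its underside. Leave alone.
Things that resemble listed ones, but are neither listed nor needed, are in the scene too. There is more than one size of the capped_jar; the job needs the middle-sized.

How it is judged:
By the outcome, as a careful person would: the job done as asked, in the order asked, and still so for the second after the job is handed in, with the robot touching nothing.
It also fails if it takes over 136 s, if anything falls off the work surface, if the arm or the gripper's body presses on something with over 40 N, if the wrist force passes 120 N, or if a joint passes its speed limit or range.

### The arm

A 6-joint arm with a two-finger parallel gripper is mounted at the origin on a cart in front of the work surface, level with it; the furniture and walls round the work are solid. World frame = base frame: x ahead of the robot, y to its left, z up, the work surface at z = 0. Lengths are in mm, angles in rad, forces in N, time in s.
With the tool pointing down it reaches from about 300 to 775 mm from the base axis. Payload 14.6 kg.
Tool frame: the origin (TCP) lies between the finger pads; the fingertips stand 19 mm ahead of it and the grasp point (between the pads) is the TCP; z points along the fingers, y is the line along which they close (so a half turn about z gives the same grasp; the last joint's range is limited). The gripper opens to 94 mm and grips with 3 to 60 N. Pads are 16 mm wide; open, the fingers measure 119 mm over their backs; the gripper's body (75 mm by 177 mm) begins 78 mm behind the grasp point.
Start: joints at [1.224, 0.3, 1.521, -0, 1.321, -0.067], TCP at [151.887, 528.602, 224.446] pointing down, gripper open.
Joint ranges: [-3.03, 3.03], [-0.79, 2.21], [0.23, 2.52], [-1.04, 4.18], [0, 3.07], [-2.55, 2.55]. Speed limits (rad/s): [2.22, 2.22, 2.57, 3.14, 3.14, 3.14].

### API

Orientations are given as [roll, pitch, yaw] about the fixed x, y, z axes, in that order (R = Rz(yaw) Ry(pitch) Rx(roll)).
In Python, from cell import monitor, imaging, job, find_in, trace gives the robot as it stands. The module is installed in compiled form; this text tells all that it offers.
- The arm moves only by the tool arm_command, never from a script. Its argument "steps" is a list of rows, each a list of 5 numbers: the opening, from 0 (shut) to 1 (fully open), then the shift along the tool's x, y, z in mm, then the turn about the tool's z in degrees. In form: [[gripper, dx, dy, dz, turn], ...]. A call has 1 to 20 rows; each row is the pose to reach, as a shift and turn from the pose commanded when the call began, along the tool's axes at that moment; what a row does not reach only later rows make up. A row lasts 1/8 s, in which the tool goes at most 62.5 mm and 10.7 degrees, less where a joint would pass 70% of its speed; a pose out of reach is approached as far as the arm can. A call with a gripper value outside its range is refused whole. The fingers move at their own pace and stop on an object; "force" is the grip in N (left out, the last holds). Time passes only in rows, so rows that repeat a pose let the fingers close. It gives the time, the measured TCP pose, the force, the opening and the grip force at its end, in the units of the state.
- monitor.read_state(): the state, without advancing time (a new reading comes with each control period).
- imaging.camera(name): name is "scene" or "top" or "wrist"; returns a dict with "img" (480x640x3 uint8, red, green, blue), "mtx" (3x3 intrinsics, pixels), "D" ([k1, k2, p1, p2, k3] as OpenCV has them; the pictures are not rectified), "view" (4x4, takes a point from world to camera coordinates). Camera axes: x right, y down, z forward; pixel columns grow to the right and rows downward; lengths in mm; the calibration is good to about 2 mm. A picture is of the moment at which its call begins. There is no depth.
- job.sign_off(): hands the job in; it is judged then, once.
Trained networks look in a picture, given as the dict that the camera call returned (one of the last four; its "shot" number tells which), for a name from the list of things; names that differ only in an ending like _2 or _b are one class to them, and where a whole thing is asked for, a point or a joint stands for the part that bears it (a point fixed in the world has none). Each returns a list of dicts, best first, with "p" (0 to 1); they miss things now and then, are a little off and sometimes report something else, mostly with a low value. They report only what shows in the picture. A call takes as long as a camera call. They do not tell look-alikes from the thing itself.
- find_in(picture, target): "rect" ([centre column, centre row, width, height] in pixels, round what is visible of it).
- trace(picture, target): "region" (480x640 bool, what is visible of it) and "rect" ([centre column, centre row, width, height] in pixels, round what is visible of it).
The state is a dict: "clock": time; "joints": joint angles; "qd": joint speeds; "effort": joint torques, N m; "eef_pos": TCP position; "eef_rot": TCP orientation; "wrist_force": force on the tool from outside, world axes, zero at the start; "moment": the same for the moment, N m; "finger_gap": finger opening in mm; "finger_force": force on a finger pad.
Only numpy, scipy, OpenCV 4.12 (cv2) and the standard library are available. Lean on these libraries where they do the work, as an engineer would, in place of code of your own. Each camera call takes 0.05 s, during which the arm holds its last target. There are 200 camera calls.

## Working session

There is one attempt and no reset: what is moved stays moved. The work goes in short steps, Python scripts to look and compute and a tool call to move; the robot and the scene stay as the last step left them, time stands still between calls to the robot, and variables do not carry over. Pictures are saved under pics/ and viewed, at most 14 in all, crops included, and the job is handed in when it is done.

Besides the shell and the picture viewer there is one more tool, called after "Request:" as a command line: name --pt "numbers of a row" for each row, then --argument value for the rest. arm_command: Moves the arm, as the interface text tells. Its arguments: {"type":"object","properties":{"steps":{"type":"array","items":{"type":"array","items":{"type":"number"}}},"force":{"type":"number"}},"required":["steps"]}

```bash
mkdir -p pics; cat > h.py <<'E'
import numpy as np, cv2
from cell import monitor, imaging, job, find_in, trace
def ray(c,px):
    u=cv2.undistortPoints(np.array([[px]],float),np.array(c["mtx"],float),np.array(c["D"],float))[0,0]
    V=np.array(c["view"]);R=V[:3,:3];t=V[:3,3]
    return -R.T@t, R.T@np.array([u[0],u[1],1])
def at(c,px,z):
    o,d=ray(c,px);return (o+d*(z-o[2])/d[2])[:2]
def proj(c,P):
    V=np.array(c["view"]);P=np.array(P,float).reshape(-1,3)
    return cv2.projectPoints(P,cv2.Rodrigues(V[:3,:3])[0],V[:3,3],np.array(c["mtx"],float),np.array(c["D"],float))[0][:,0]
def save(c,n): cv2.imwrite("pics/"+n,cv2.cvtColor(c["img"],cv2.COLOR_RGB2BGR))
E
python3 - <<'E'
from h import *
s=monitor.read_state();print(s["clock"],s["eef_pos"],s["eef_rot"],s["finger_gap"])
for n in("top","scene"):
    c=imaging.camera(n);save(c,n+"1.png")
    V=np.array(c["view"]);print(n,-V[:3,:3].T@V[:3,3])
    for t in "corked_jar capped_jar spice_tin cutter stand tray mat mill honey".split():
        for r in find_in(c,t)[:4]:
            if r["p"]>.25: print(t,round(r["p"],2),np.round(r["rect"]),np.round(at(c,r["rect"][:2],0)))
E
```

```text
0.0 [151.80211701 528.3927714  223.89422559] [-3.14046861e+00 -6.05890496e-05  2.86186211e+00] 94.30505898817995
top [ 368.46269545   91.0292352  1075.07208026]
corked_jar 0.71 [375. 234.  27.  25.] [514. -64.]
corked_jar 0.32 [320. 245.  25.  30.] [490.  72.]
capped_jar 0.82 [354. 267.  24.  22.] [434.  -9.]
capped_jar 0.79 [429. 229.  34.  35.] [ 521. -198.]
capped_jar 0.69 [421. 267.  21.  13.] [ 429. -173.]
capped_jar 0.33 [319. 244.  26.  30.] [492.  75.]
spice_tin 0.9 [318. 244.  25.  35.] [492.  77.]
stand 0.7 [350. 253.  93.  84.] [467.  -2.]
tray 0.85 [224. 240.  75. 114.] [507. 305.]
tray 0.67 [146. 279.  42.  31.] [418. 498.]
mat 0.95 [476. 239.  47.  47.] [ 492. -315.]
mat 0.49 [348. 253.  95.  86.] [469.   5.]
mill 0.64 [411. 171.  41.  41.] [ 669. -162.]
honey 0.72 [146. 279.  45.  32.] [418. 498.]
scene [-126.24969929 -621.63079856  785.87740122]
corked_jar 0.56 [361. 261.  18.  47.] [562. -12.]
capped_jar 0.91 [369. 310.  14.  39.] [ 453. -139.]
capped_jar 0.74 [402. 283.  32.  67.] [ 572. -135.]
capped_jar 0.67 [321. 262.  17.  51.] [488.  55.]
spice_tin 0.83 [312. 244.  26.  41.] [522. 126.]
cutter 0.68 [336. 262.  26.  25.] [515.  31.]
stand 0.76 [329. 275. 109.  72.] [470.   7.]
tray 0.56 [264. 221.  99.  62.] [497. 297.]
mat 0.72 [444. 344.  57.  42.] [ 488. -313.]
mill 0.56 [427. 243.  28.  65.] [735. -86.]
honey 0.72 [200. 191.  33.  47.] [457. 563.]
```

```bash
python3 - <<'E'
import cv2
t=cv2.imread("pics/top1.png")[140:320,110:530];cv2.imwrite("pics/t1c.png",cv2.resize(t,(798,342),interpolation=cv2.INTER_CUBIC))
t=cv2.imread("pics/scene1.png")[180:380,170:490];cv2.imwrite("pics/s1c.png",cv2.resize(t,(800,500),interpolation=cv2.INTER_CUBIC))
E
```

```text
(no output)
```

View pics/t1c.png

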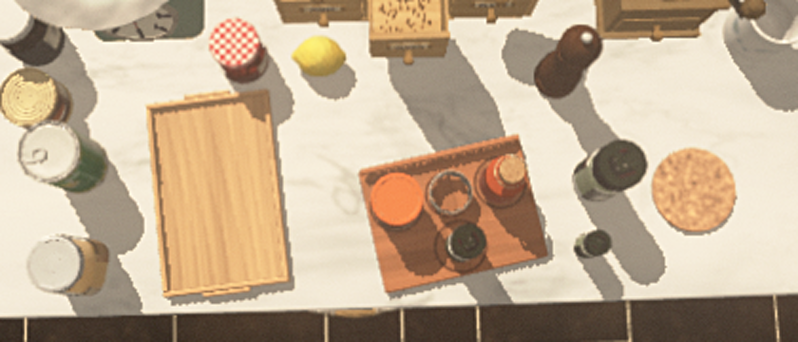

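View pics/s1c.png

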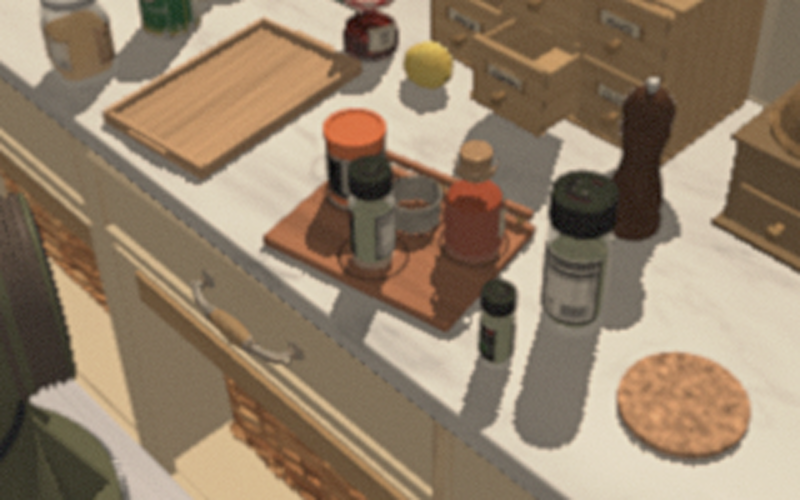

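The top view shows the tin lid at (319,245), cutter at (347,241), cork at (378,228) and the middle-sized black cap at (355,267). The big and small capped jars, at (429,229) and (421,267), are look-alikes. The tray is on the left at (224,240) and the mat on the right at (476,239).

```bash
python3 - <<'E'
from h import *
c=imaging.camera("top")
f=lambda x,y:(110+x/1.9,140+y/1.9)
print("tin",at(c,f(397,200),93),"cap",at(c,f(466,242),117),"cork",at(c,f(511,168),123),"cutter",at(c,f(450,192),40))
print("mat",at(c,f(694,190),8))
for p,z in(((359,170),30),((518,137),30),((548,255),12),((385,293),12)): print("stand",at(c,f(*p),z))
for p in((148,106),(268,93),(290,279),(164,296)): print("tray",at(c,f(*p),16))
print("big",at(c,f(617,165),140),"small",at(c,f(597,243),70),"honey",at(c,f(53,252),110))
E
```

```text
tin [478.68716072  75.57185798] cap [425.58742121  -1.17432233] cork [508.41148049 -55.72391674] cutter [492.70839688   8.73581867]
mat [ 489.94794704 -309.28656485]
stand [525.01667069 121.124019  ]
stand [561.45018464 -80.88782549]
stand [ 412.28004677 -114.43294527]
stand [370.9065299   92.90190009]
tray [618.62277432 392.20101746]
tray [630.94706084 236.52114359]
tray [391.65877453 211.33313699]
tray [374.61330749 369.94486662]
big [ 505.93331431 -173.58025046] small [ 422.38417369 -163.06334415] honey [427.59957339 474.92417026]
```

Request:
arm_command --pt "1 -110 -100 -40 -7" --pt "1 -225 -205 -76 -14" --pt "1 -449 -411 -76 -27.5" --pt "1 -449 -411 -76 -27.5" --pt "1 -449 -411 -76 -27.5" --pt "1 -449 -411 -76 -27.5" --pt "1 -449 -411 -76 -27.5" --pt "1 -449 -411 -76 -27.5" --pt "1 -449 -411 -76 -27.5" --pt "1 -449 -411 -76 -27.5" --pt "1 -449 -411 -76 -27.5" --pt "1 -449 -411 -76 -27.5" --pt "1 -449 -411 -76 -27.5" --pt "1 -449 -411 -76 -27.5"

```text
clock: 2.8
eef_pos: [469.7, 10.4, 300.6]
eef_rot: [-3.141, 0.0, -2.94]
wrist_force: [-0.5, -0.7, 0.1]
finger_gap: 94.1
finger_force: 0.0
```

```bash
python3 - <<'E'
from h import *
s=monitor.read_state();print(s["clock"],s["eef_pos"],np.degrees(s["eef_rot"]),s["joints"])
c=imaging.camera("wrist");save(c,"w1.png")
V=np.array(c["view"]);print(-V[:3,:3].T@V[:3,3],V[2,:3])
for t in "corked_jar capped_jar spice_tin cutter".split():
    for r in find_in(c,t)[:4]:
        if r["p"]>.25: print(t,round(r["p"],2),np.round(r["rect"]))
E
```

```text
2.8 [469.65304493  10.44315267 300.63990502] [-1.79994659e+02  2.21325135e-02 -1.68444975e+02] [-5.57618291e-02  6.70712749e-02  1.61916235e+00  8.25823147e-06
  1.45496174e+00 -1.82823233e+00]
[387.13722592  -5.57997824 460.29171489] [ 0.28230873  0.05849825 -0.95753837]
corked_jar 0.77 [261. 229.  52.  63.]
capped_jar 0.92 [141. 217. 111.  76.]
capped_jar 0.86 [318. 174.  44.  46.]
capped_jar 0.76 [182. 139.  53.  32.]
spice_tin 0.66 [377. 230.  60.  68.]
cutter 0.81 [318. 224.  43.  46.]
```

View pics/w1.png

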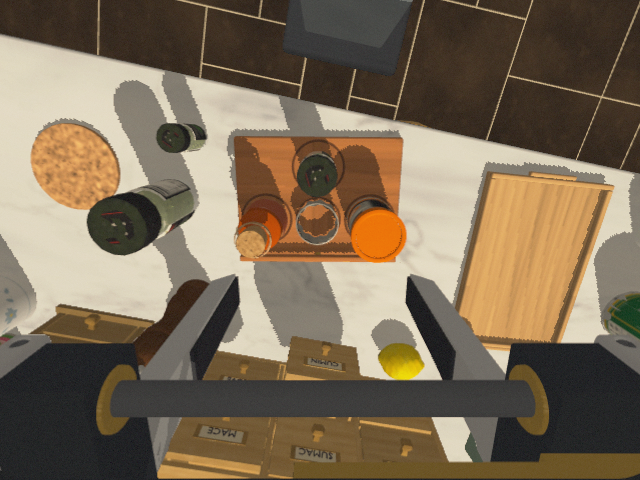

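The wrist view shows the cap at (317,175), cork at (252,240), tin lid at (378,234), cutter at (318,222) and the board's front corners at (236,137) and (403,138).

```bash
python3 - <<'E'
from h import *
c=imaging.camera("wrist")
for n,p,z in(("cork",(252,241),123),("cap",(317.5,174),117),("tin",(378,234.5),93),("cutter",(318,222),27),("fr",(236,137),12),("fl",(403,138),12),("mat",(75,165),8),("big",(123,225),150),("t1",(490,173),16),("t2",(613,185),16)): print(n,at(c,p,z))
# refine top circles by colour
import numpy as np
hsv=cv2.cvtColor(c["img"],cv2.COLOR_RGB2HSV)
m=cv2.inRange(hsv,(5,200,180),(15,255,255));m[:, :345]=0;m[:,410:]=0
k=cv2.findContours(m,0,1)[0];k=max(k,key=cv2.contourArea);e=cv2.fitEllipse(k);print(e,at(c,e[0],93))
for t,z in(("stand",12),("tray",7),("mat",8)):
    r=trace(c,t)[0];k=max(cv2.findContours(r["region"].astype(np.uint8),0,1)[0],key=cv2.contourArea)
    w=np.array([at(c,q[0],z) for q in k],np.float32);print(t,r["p"],cv2.minAreaRect(w))
# predicted outlines of stand fit for checking
def circ(x,y,z,r): a=np.linspace(0,2*np.pi,40);return np.c_[x+r*np.cos(a),y+r*np.sin(a),0*a+z]
np.save("circ.npy",0)
E
```

```text
cork [504.39448477 -54.73929457]
cap [425.85163572  -2.70673072]
tin [479.84603942  75.54401831]
cutter [495.57139305  10.72155686]
fr [ 413.28949314 -109.27661235]
fl [373.29000688  93.46518677]
mat [ 488.56188856 -306.7356624 ]
big [ 503.33305569 -169.2491372 ]
t1 [392.63279561 211.43705101]
t2 [375.92528363 369.97389433]
((378.6112365722656, 235.77740478515625), (51.453369140625, 54.43498229980469), 60.340023040771484) [481.1330682   76.56085308]
stand 0.77 ((473.318115234375, 6.437675476074219), (166.46885681152344, 211.39320373535156), 11.226116180419922)
tray 0.91 ((509.0462341308594, 308.2052307128906), (266.51397705078125, 171.3716583251953), 5.551786422729492)
mat 0.59 ((490.0260925292969, -307.14068603515625), (106.07713317871094, 112.55307006835938), 40.53447723388672)
```

Request:
arm_command --force 25 --pt "1 23 -2 50 0" --pt "1 45.5 -4 90 0" --pt "1 45.5 -4 130 0" --pt "1 45.5 -4 165 0" --pt "1 45.5 -4 195 0" --pt "1 45.5 -4 213.5 0" --pt "1 45.5 -4 213.5 0" --pt "1 45.5 -4 213.5 0" --pt "0 45.5 -4 213.5 0" --pt "0 45.5 -4 213.5 0" --pt "0 45.5 -4 213.5 0" --pt "0 45.5 -4 213.5 0" --pt "0 45.5 -4 213.5 0" --pt "0 45.5 -4 213.5 0" --pt "0 45.5 -4 213.5 0"

```text
clock: 5.12
eef_pos: [426.1, -3.4, 86.9]
eef_rot: [3.142, -0.0, -2.941]
wrist_force: [0.3, -1.0, -0.9]
finger_gap: 40.5
finger_force: 25.0
```

```bash
python3 - <<'E'
from h import *
s=monitor.read_state();print(s["clock"],s["eef_pos"],np.degrees(s["eef_rot"]),s["finger_gap"],s["finger_force"])
c=imaging.camera("top")
# big jar: for trial heights, where does the top cap centre lie in each view
for z in(120,130,140,150,160,170): print(z,at(c,(110+617/1.9,140+165/1.9),z))
c=imaging.camera("scene");save(c,"s2.png")
for z in(120,130,140,150,160,170): print(z,at(c,(170+586/2.5,180+192/2.5),z))
E
```

```text
5.125 [426.10890993  -3.37241439  86.91936285] [ 1.79999542e+02 -4.20921462e-03 -1.68529482e+02] 40.546358968488505 24.97356376843527
120 [ 508.87363563 -179.2399101 ]
130 [ 507.40347497 -176.41008028]
140 [ 505.93331431 -173.58025046]
150 [ 504.46315365 -170.75042064]
160 [ 502.99299298 -167.92059082]
170 [ 501.52283232 -165.090761  ]
120 [ 531.32950217 -162.27836876]
130 [ 521.4541227  -169.17682228]
140 [ 511.57874324 -176.07527579]
150 [ 501.70336377 -182.9737293 ]
160 [ 491.82798431 -189.87218282]
170 [ 481.95260484 -196.77063633]
```

Request:
arm_command --pt "0 0 0 -25 0" --pt "0 0 0 -65 0" --pt "0 0 0 -105 0" --pt "0 -4 20 -110 0" --pt "0 -11 56 -110 0" --pt "0 -20 100 -110 0" --pt "0 -29 146 -110 0" --pt "0 -38 192 -110 0" --pt "0 -47 238 -110 0" --pt "0 -55 278 -110 0" --pt "0 -60 304 -110 0" --pt "0 -62.5 316 -110 0" --pt "0 -62.5 316 -90 0" --pt "0 -62.5 316 -55 0" --pt "0 -62.5 316 -25 0" --pt "0 -62.5 316 -8 0" --pt "0 -62.5 316 1 0" --pt "0 -62.5 316 4.5 0" --pt "0 -62.5 316 4.5 0" --pt "0 -62.5 316 4.5 0"

```text
clock: 7.72
eef_pos: [424.8, 318.9, 83.1]
eef_rot: [3.141, 0.001, -2.941]
wrist_force: [-0.1, -0.3, -0.3]
finger_gap: 40.0
finger_force: 25.0
```

```bash
python3 - <<'E'
from h import *
s=monitor.read_state();print(s["clock"],s["eef_pos"],np.degrees(s["eef_rot"]),s["finger_gap"],s["wrist_force"])
c=imaging.camera("scene");save(c,"s3.png");cv2.imwrite("pics/s3c.png",cv2.resize(c["img"][120:380,150:490,::-1],(785,600)))
E
```

```text
7.725 [424.83045621 318.90888002  83.12014122] [ 1.79978548e+02  5.95504674e-02 -1.68528114e+02] 40.034793674946975 [-0.1442483  -0.26574811 -0.31420572]
```

View pics/s3c.png

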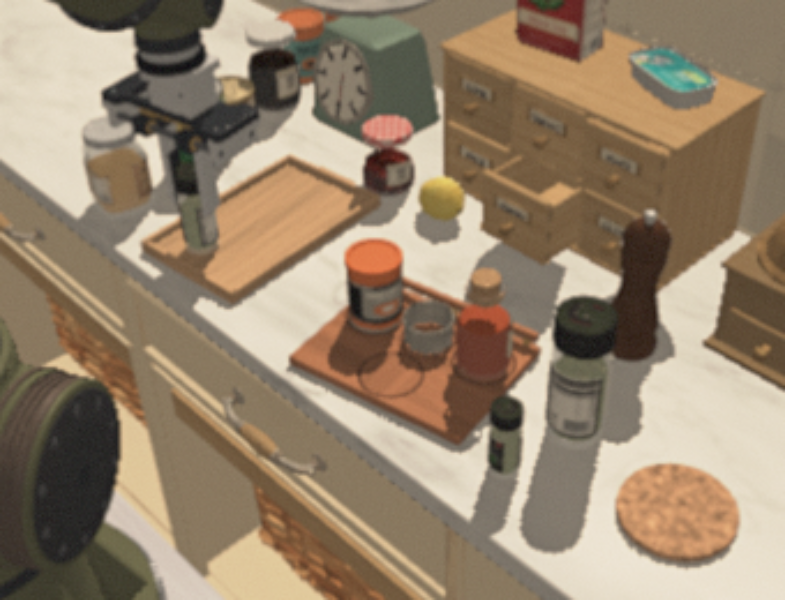

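The scene view shows the capped jar upright in the tray's front-left corner at (197,215), and the other things undisturbed.

Request:
arm_command --pt "0 0 0 1 0" --pt "0 0 0 1 0" --pt "1 0 0 1 0" --pt "1 0 0 1 0" --pt "1 0 0 1 0" --pt "1 0 0 1 0" --pt "1 0 0 1 0" --pt "1 0 0 -30 0" --pt "1 0 0 -70 0" --pt "1 0 -30 -100 0" --pt "1 -1 -80 -100 0" --pt "1 -3 -140 -100 0" --pt "1 -4 -200 -100 0" --pt "1 -5 -235 -100 0" --pt "1 -5 -248 -90 0" --pt "1 -5 -248 -60 0" --pt "1 -5 -248 -25 0" --pt "1 -5 -248 0 0" --pt "1 -5 -248 10.5 0" --pt "1 -5 -248 10.5 0"

```text
clock: 10.28
eef_pos: [478.5, 77.1, 71.6]
eef_rot: [3.141, -0.001, -2.941]
wrist_force: [0.1, 0.4, 0.5]
finger_gap: 94.0
finger_force: 0.0
```

Request:
arm_command --pt "0 0 0 0 0" --pt "0 0 0 0 0" --pt "0 0 0 0 0" --pt "0 0 0 0 0" --pt "0 0 0 0 0" --pt "0 0 0 0 0"

```text
clock: 11.02
eef_pos: [478.9, 76.7, 72.2]
eef_rot: [-3.141, 0.0, -2.941]
wrist_force: [-1.4, -1.3, 5.9]
finger_gap: 59.6
finger_force: 25.0
```

Request:
arm_command --pt "0 0 0 -20 0" --pt "0 0 0 -55 0" --pt "0 0 0 -85 0" --pt "0 -5 14 -100 0" --pt "0 -15 42 -100 0" --pt "0 -30 82 -100 0" --pt "0 -45 124 -100 0" --pt "0 -57 158 -100 0" --pt "0 -65 180 -100 0" --pt "0 -69 190 -95 0" --pt "0 -69 190 -75 0" --pt "0 -69 190 -45 0" --pt "0 -69 190 -20 0" --pt "0 -69 190 -4 0" --pt "0 -69 190 4 0" --pt "0 -69 190 5 0" --pt "0 -69 190 5 0" --pt "0 -69 190 5 0"

```text
clock: 13.28
eef_pos: [508.8, 276.7, 67.4]
eef_rot: [3.141, 0.001, -2.941]
wrist_force: [0.4, 0.1, -1.1]
finger_gap: 59.6
finger_force: 25.0
```

Request:
arm_command --pt "0 0 0 0.5 0" --pt "1 0 0 0.5 0" --pt "1 0 0 0.5 0" --pt "1 0 0 0.5 0" --pt "1 0 0 0.5 0" --pt "1 0 0 -30 0" --pt "1 0 0 -70 0" --pt "1 6 -30 -110 0" --pt "1 17 -80 -115 0" --pt "1 30 -140 -115 0" --pt "1 43 -200 -115 0" --pt "1 56 -260 -115 0" --pt "1 65 -304 -115 0" --pt "1 70 -325.5 -112 0" --pt "1 70 -325.5 -90 0" --pt "1 70 -325.5 -60 0" --pt "1 70 -325.5 -35 0" --pt "1 70 -325.5 -24.5 0" --pt "1 70 -325.5 -24.5 0" --pt "1 70 -325.5 -24.5 0"

```text
clock: 15.78
eef_pos: [505.2, -56.4, 92.4]
eef_rot: [-3.141, 0.001, -2.941]
wrist_force: [-0.2, 0.5, 0.4]
finger_gap: 93.9
finger_force: 0.0
```

```bash
python3 - <<'E'
from h import *
c=imaging.camera("scene");save(c,"s4.png");cv2.imwrite("pics/s4c.png",cv2.resize(c["img"][150:380,170:490,::-1],(785,564)))
E
```

```text
(no output)
```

View pics/s4c.png

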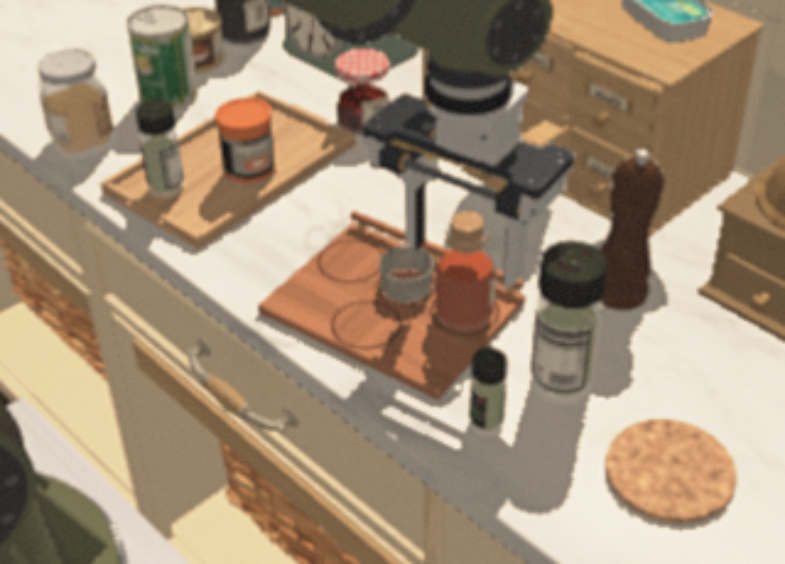

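The capped jar and tin stand upright in the tray at (160,150) and (245,140). The fingers straddle the corked jar at (465,270).

Request:
arm_command --pt "1 0 0 5 0" --pt "0 0 0 5 0" --pt "0 0 0 5 0" --pt "0 0 0 5 0" --pt "0 0 0 5 0" --pt "0 0 0 5 0" --pt "0 0 0 5 0" --pt "0 0 0 5 0"

```text
clock: 16.82
eef_pos: [504.8, -56.4, 86.5]
eef_rot: [-3.141, 0.0, -2.941]
wrist_force: [0.7, -0.9, 0.3]
finger_gap: 55.7
finger_force: 25.0
```

Request:
arm_command --pt "0 0 0 -20 0" --pt "0 0 0 -60 0" --pt "0 0 0 -100 0" --pt "0 -6 15 -120 0" --pt "0 -18 45 -120 0" --pt "0 -36 90 -120 0" --pt "0 -54 135 -120 0" --pt "0 -72 180 -120 0" --pt "0 -90 225 -120 0" --pt "0 -108 270 -120 0" --pt "0 -126 315 -120 0" --pt "0 -138 345 -120 0" --pt "0 -143.5 359 -115 0" --pt "0 -143.5 359 -90 0" --pt "0 -143.5 359 -55 0" --pt "0 -143.5 359 -25 0" --pt "0 -143.5 359 -6 0" --pt "0 -143.5 359 4 0" --pt "0 -143.5 359 5 0" --pt "0 -143.5 359 5 0"

```text
clock: 19.32
eef_pos: [574.3, 324.2, 82.2]
eef_rot: [3.141, 0.001, -2.942]
wrist_force: [-1.4, -0.1, -1.7]
finger_gap: 56.0
finger_force: 25.0
```

Request:
arm_command --pt "0 0 0 0.5 0" --pt "1 0 0 0.5 0" --pt "1 0 0 0.5 0" --pt "1 0 0 0.5 0" --pt "1 0 0 0.5 0" --pt "1 0 0 -30 0" --pt "1 0 0 -75 0" --pt "1 12 -25 -115 0" --pt "1 36 -73 -118 0" --pt "1 61 -125 -118 0" --pt "1 86 -175 -118 0" --pt "1 110 -225 -118 0" --pt "1 130 -265 -118 0" --pt "1 143 -291 -118 0" --pt "1 143 -291 -118 0" --pt "1 143 -291 -118 0"

```text
clock: 21.32
eef_pos: [491.9, 11.0, 199.6]
eef_rot: [3.142, 0.0, -2.941]
wrist_force: [0.3, -0.3, 0.4]
finger_gap: 93.9
finger_force: 0.0
```

```bash
python3 - <<'E'
from h import *
s=monitor.read_state();print(s["clock"],s["eef_pos"],np.degrees(s["eef_rot"]))
c=imaging.camera("wrist");save(c,"w2.png")
for t in("cutter","mat"):
    for r in trace(c,t)[:2]:
        k=max(cv2.findContours(r["region"].astype(np.uint8),0,1)[0],key=cv2.contourArea)
        print(t,r["p"],np.round(r["rect"]),at(c,r["rect"][:2],27 if t=="cutter" else 8),at(c,cv2.fitEllipse(k)[0],8))
E
```

```text
21.325 [491.91423243  10.96768606 199.5703302 ] [ 1.79996250e+02  1.88930555e-02 -1.68526236e+02]
cutter 0.89 [321. 225.  55.  57.] [494.92124537  11.59838791] [500.46611107  11.23943394]
cutter 0.68 [ 33. 147.  65.  96.] [ 474.65313109 -263.96867903] [ 483.14881092 -284.73771447]
mat 0.89 [ 32. 148.  61.  98.] [ 479.51217023 -279.57852414] [ 483.00225458 -284.71881716]
```

View pics/w2.png

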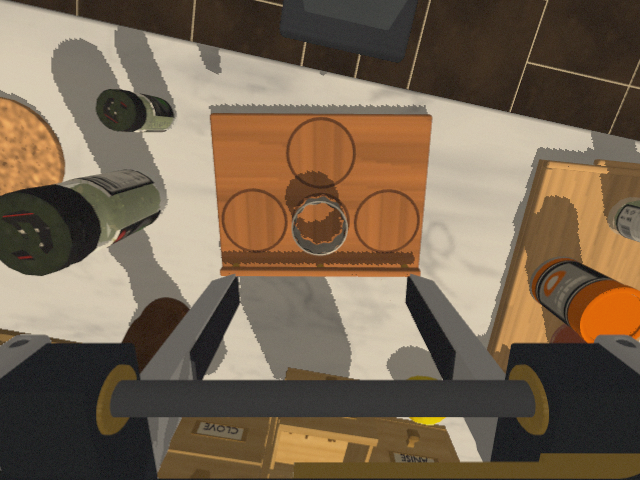

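The stand shows only the cutter at (321,226) and three empty rings at (321,153), (253,220) and (387,220). The fingers are above the cutter.

Request:
arm_command --force 12 --pt "1 -1 0 40 0" --pt "1 -1 0 85 0" --pt "1 -1 0 120 0" --pt "1 -1 0 145 0" --pt "1 -1 0 160 0" --pt "1 -1 0 165.5 0" --pt "1 -1 0 165.5 0" --pt "0 -1 0 165.5 0" --pt "0 -1 0 165.5 0" --pt "0 -1 0 165.5 0" --pt "0 -1 0 165.5 0" --pt "0 -1 0 165.5 0" --pt "0 -1 0 165.5 0" --pt "0 -1 0 165.5 0"

```text
clock: 23.22
eef_pos: [492.7, 10.6, 34.0]
eef_rot: [-3.142, 0.0, -2.941]
wrist_force: [0.1, -1.2, 2.2]
finger_gap: 50.8
finger_force: 12.0
```

```bash
python3 - <<'E'
from h import *
r={"cap":(321,153),"cork":(253,220),"tin":(387,220)}
# camera pose at w2: use the current camera's, shifted by the TCP move
s=monitor.read_state();c=imaging.camera("wrist");p=np.array(s["eef_pos"]);q=np.array([491.91,10.97,199.57])
V=np.array(c["view"]);V=V.copy();C=-V[:3,:3].T@V[:3,3]+(q-p);V[:3,3]=-V[:3,:3]@C;c2=dict(c,view=V)
for k in r: print(k,at(c2,r[k],12))
print(s["eef_pos"],s["finger_gap"])
E
```

```text
cap [427.87499554  -2.09877742]
cork [507.31824186 -57.24974591]
tin [480.00654684  77.53183875]
[492.73089032  10.59514502  34.01403311] 50.792507027361566
```

Request:
arm_command --pt "0 -0.5 0 -20 0" --pt "0 0 0 -60 0" --pt "0 0 0 -105 0" --pt "0 0 0 -150 0" --pt "0 2 -8 -178 4" --pt "0 8 -38 -178 12" --pt "0 16 -76 -178 20" --pt "0 25 -116 -178 28" --pt "0 33 -156 -178 36" --pt "0 42 -196 -178 44" --pt "0 50 -235 -178 52" --pt "0 58 -270 -178 60" --pt "0 64 -298 -178 66" --pt "0 67 -311.5 -178 70" --pt "0 67 -311.5 -150 70" --pt "0 67 -311.5 -105 70" --pt "0 67 -311.5 -65 70" --pt "0 67 -311.5 -65 70" --pt "0 67 -311.5 -65 70"

```text
clock: 25.65
eef_pos: [489.6, -308.4, 100.6]
eef_rot: [3.141, 0.002, 2.12]
wrist_force: [0.3, 0.3, 0.2]
finger_gap: 51.0
finger_force: 12.0
```

```bash
python3 - <<'E'
from h import *
s=monitor.read_state();print(s["clock"],s["eef_pos"],np.degrees(s["eef_rot"]),s["finger_gap"],s["joints"])
c=imaging.camera("wrist")
for n in ("mat","cutter"):
    for r in trace(c,n)[:1]: print(n,r["p"],np.round(r["rect"]),at(c,r["rect"][:2],8))
save(c,"w3.png")
V=np.array(c["view"]);cv2.imwrite("pics/w3.png",c["img"][100:480,100:600,::-1])
E
```

```text
25.65 [ 489.55593733 -308.36060021  100.60847942] [1.79959261e+02 9.50246877e-02 1.21471634e+02] 51.048987192816085 [-6.25407458e-01  4.88976999e-01  1.56320151e+00  1.81574190e-05
  1.08760974e+00 -1.17470011e+00]
mat 0.68 [323. 247. 143. 139.] [ 489.6188974  -306.41456068]
cutter 0.77 [322. 304. 106. 112.] [ 514.45451246 -348.03165967]
```

View pics/w3.png

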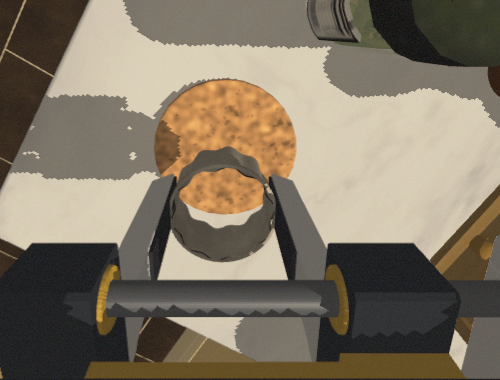

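The cutter is held level, above the mat centre; the mat is at about (323,247) in the full frame.

Request:
arm_command --pt "0 0.5 0 30 0" --pt "0 0.5 0 50 0" --pt "0 0.5 0 63 0" --pt "0 0.5 0 69 0" --pt "0 0.5 0 70.5 0" --pt "0 0.5 0 70.5 0" --pt "0 0.5 0 70.5 0" --pt "1 0.5 0 70.5 0" --pt "1 0.5 0 70.5 0" --pt "1 0.5 0 70.5 0" --pt "1 0.5 0 70.5 0" --pt "1 0.5 0 70.5 0" --pt "1 0.5 0 70.5 0" --pt "1 0.5 0 50 0" --pt "1 0.5 0 10 0" --pt "1 0.5 0 -40 0" --pt "1 0.5 0 -90 0" --pt "1 0.5 0 -110 0" --pt "1 0.5 0 -110 0" --pt "1 0.5 0 -110 0"

```text
clock: 28.3
eef_pos: [488.3, -307.3, 207.5]
eef_rot: [-3.141, -0.002, 2.12]
wrist_force: [-0.2, 0.2, -0.4]
finger_gap: 94.1
finger_force: 0.0
```

```bash
python3 - <<'E'
from h import *
s=monitor.read_state();print(s["clock"],s["eef_pos"],np.degrees(s["eef_rot"]),s["finger_gap"],s["joints"])
c=imaging.camera("wrist")
for n,z in (("mat",8),("cutter",23)):
    for r in trace(c,n)[:1]: print(n,r["p"],np.round(r["rect"]),at(c,r["rect"][:2],z))
c=imaging.camera("scene");cv2.imwrite("pics/s5c.png",cv2.resize(c["img"][150:380,170:490,::-1],(785,564)))
E
```

```text
28.3 [ 488.33291635 -307.29348261  207.5378966 ] [-1.79957298e+02 -9.78639671e-02  1.21468188e+02] 94.12204445906882 [-6.25129196e-01  3.74487324e-01  1.46166945e+00 -2.89381559e-05
  1.30729924e+00 -1.17434575e+00]
cutter 0.81 [324. 223.  52.  57.] [ 491.26184718 -307.73173265]
```

View pics/s5c.png

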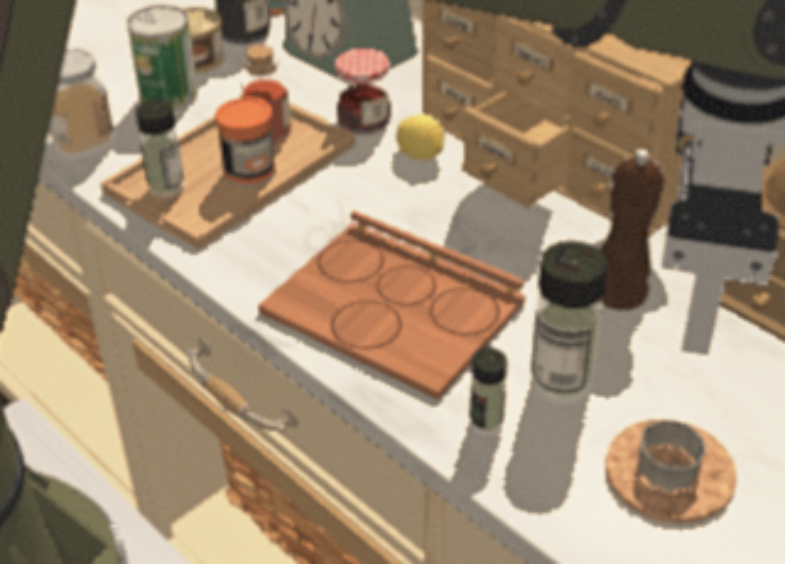

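The cutter is flat on the mat at (670,455). The corked jar at (265,100), behind the tin, might be missing its cork, so I'll zoom in.

```bash
python3 - <<'E'
from h import *
c=imaging.camera("scene")
a=cv2.resize(c["img"][150:230,200:340,::-1],(790,450),interpolation=cv2.INTER_CUBIC)
cv2.imwrite("pics/s6.png",a)
print(proj(c,[[574,324,118],[574,324,106],[574,324,7],[505.,-56,123]]))
E
```

```text
[[275.37887353 170.44395955]
 [275.73592316 174.21972254]
 [278.55421678 203.89490739]
 [359.46629687 239.54739833]]
```

View pics/s6.png

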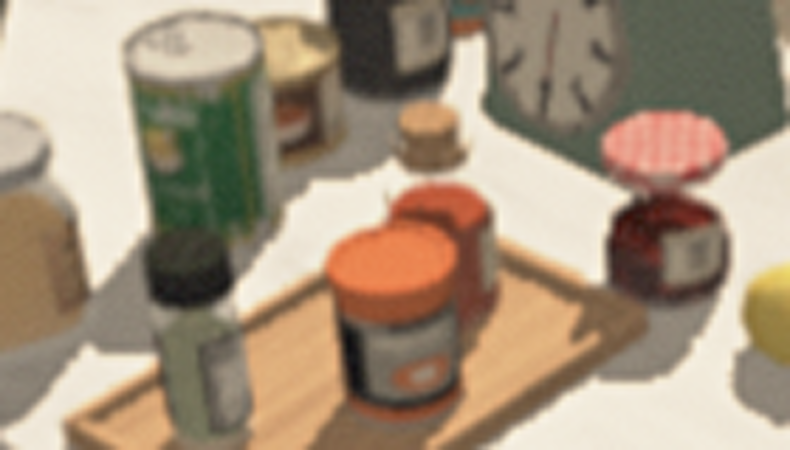

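The cork at crop pixel (430,135) matches the projected place of the cork; the neck in between is just clear glass. So all three are fine, and I start putting them back.

Request:
arm_command --force 25 --pt "1 20 16 0 -3" --pt "1 60 49 0 -9" --pt "1 103 84 0 -15" --pt "1 148 121 0 -21" --pt "1 193 157 0 -27" --pt "1 238 194 0 -34" --pt "1 283 231 0 -40" --pt "1 328 268 0 -47" --pt "1 373 304 0 -53" --pt "1 418 341 0 -60" --pt "1 460 375 0 -66" --pt "1 485 396 0 -70" --pt "1 494 403 0 -70" --pt "1 494 403 10 -70" --pt "1 494 403 45 -70" --pt "1 494 403 85 -70" --pt "1 494 403 115 -70" --pt "1 494 403 126 -70" --pt "1 494 403 126 -70" --pt "1 494 403 126 -70"

```text
clock: 31.05
eef_pos: [575.2, 324.1, 84.5]
eef_rot: [3.141, 0.002, -2.942]
wrist_force: [-0.3, -0.5, 0.5]
finger_gap: 93.8
finger_force: 0.0
```

Request:
arm_command --pt "1 0 0 0 0" --pt "1 0 0 0 0"

```text
clock: 31.3
eef_pos: [574.7, 324.3, 83.6]
eef_rot: [3.141, 0.001, -2.941]
wrist_force: [0.1, 1.0, 0.1]
finger_gap: 94.1
finger_force: 0.0
```

```bash
python3 - <<'E'
from h import *
s=monitor.read_state();print(s["clock"],s["eef_pos"],np.degrees(s["eef_rot"]),s["finger_gap"],s["joints"],s["qd"])
E
```

```text
31.3 [574.6881799  324.27062151  83.55461866] [ 1.79987126e+02  4.69990577e-02 -1.68531512e+02] 94.11049424809626 [ 4.58223919e-01  6.75327351e-01  1.30854599e+00  8.64486475e-06
  1.15686884e+00 -1.31273885e+00] [ 0.00115302  0.00564568  0.00082314 -0.00192981 -0.00183917 -0.0006008 ]
```

Request:
arm_command --pt "1 0.3 0 1.8 0" --pt "1 0.3 0 1.8 0" --pt "0 0.3 0 1.8 0" --pt "0 0.3 0 1.8 0" --pt "0 0.3 0 1.8 0" --pt "0 0.3 0 1.8 0" --pt "0 0.3 0 1.8 0" --pt "0 0.3 0 1.8 0" --pt "0 0.3 0 1.8 0"

```text
clock: 32.42
eef_pos: [574.2, 324.1, 81.1]
eef_rot: [3.142, -0.0, -2.941]
wrist_force: [-0.7, 0.7, 0.1]
finger_gap: 55.7
finger_force: 25.0
```

Request:
arm_command --pt "0 0 0 -20 0" --pt "0 0 0 -60 0" --pt "0 0 0 -100 0" --pt "0 6 -15 -120 0" --pt "0 18 -45 -120 0" --pt "0 36 -90 -120 0" --pt "0 54 -135 -120 0" --pt "0 72 -180 -120 0" --pt "0 90 -225 -120 0" --pt "0 108 -270 -120 0" --pt "0 126 -315 -120 0" --pt "0 138 -345 -120 0" --pt "0 143.5 -359 -115 0" --pt "0 143.5 -359 -90 0" --pt "0 143.5 -359 -55 0" --pt "0 143.5 -359 -30 0" --pt "0 143.5 -359 -14 0" --pt "0 143.5 -359 -7.5 0" --pt "0 143.5 -359 -7.5 0" --pt "0 143.5 -359 -7.5 0"

```text
clock: 34.92
eef_pos: [505.4, -56.3, 89.5]
eef_rot: [-3.141, 0.001, -2.941]
wrist_force: [-0.4, 0.8, -2.1]
finger_gap: 55.5
finger_force: 25.0
```

Request:
arm_command --pt "0 0 0 0 0" --pt "0 0 0 0 0"

```text
clock: 35.17
eef_pos: [505.1, -56.3, 89.0]
eef_rot: [-3.141, 0.0, -2.941]
wrist_force: [0.3, -0.6, -2.9]
finger_gap: 55.7
finger_force: 25.0
```

Request:
arm_command --pt "0 0 0 2 0" --pt "0 0 0 2.5 0" --pt "0 0 0 2.5 0" --pt "1 0 0 2.5 0" --pt "1 0 0 2.5 0" --pt "1 0 0 2.5 0" --pt "1 0 0 2.5 0" --pt "1 0 0 -25 0" --pt "1 0 0 -65 0" --pt "1 -6 30 -95 0" --pt "1 -17 80 -95 0" --pt "1 -30 140 -95 0" --pt "1 -43 200 -95 0" --pt "1 -56 260 -95 0" --pt "1 -65 304 -95 0" --pt "1 -70 325.5 -90 0" --pt "1 -70 325.5 -60 0" --pt "1 -70 325.5 -20 0" --pt "1 -70 325.5 10 0" --pt "1 -70 325.5 21.5 0"

```text
clock: 37.67
eef_pos: [508.4, 275.7, 65.4]
eef_rot: [-3.141, -0.003, -2.942]
wrist_force: [0.2, -0.6, -0.0]
finger_gap: 94.0
finger_force: 0.0
```

Request:
arm_command --pt "1 0 0 0 0" --pt "1 0 0 0 0" --pt "1 0 0 0 0"

```text
clock: 38.05
eef_pos: [509.3, 276.8, 68.2]
eef_rot: [3.141, 0.002, -2.941]
wrist_force: [0.3, -0.3, 0.6]
finger_gap: 93.8
finger_force: 0.0
```

Request:
arm_command --pt "1 0.4 0 1.2 0" --pt "1 0.4 0 1.2 0" --pt "0 0.4 0 1.2 0" --pt "0 0.4 0 1.2 0" --pt "0 0.4 0 1.2 0" --pt "0 0.4 0 1.2 0" --pt "0 0.4 0 1.2 0" --pt "0 0.4 0 1.2 0"

```text
clock: 39.05
eef_pos: [508.5, 276.6, 65.9]
eef_rot: [3.142, -0.0, -2.941]
wrist_force: [-0.1, 0.7, -0.1]
finger_gap: 59.6
finger_force: 25.0
```

Request:
arm_command --pt "0 0 0 -20 0" --pt "0 0 0 -60 0" --pt "0 0 0 -95 0" --pt "0 5 -14 -110 0" --pt "0 15 -42 -110 0" --pt "0 30 -82 -110 0" --pt "0 45 -124 -110 0" --pt "0 57 -158 -110 0" --pt "0 65 -180 -110 0" --pt "0 69 -190 -105 0" --pt "0 69 -190 -80 0" --pt "0 69 -190 -50 0" --pt "0 69 -190 -25 0" --pt "0 69 -190 -12 0" --pt "0 69 -190 -7 0" --pt "0 69 -190 -7 0" --pt "0 69 -190 -7 0" --pt "0 69 -190 -7 0"

```text
clock: 41.3
eef_pos: [478.9, 76.7, 73.5]
eef_rot: [-3.141, 0.001, -2.941]
wrist_force: [-0.4, 0.6, -1.7]
finger_gap: 59.7
finger_force: 25.0
```

Request:
arm_command --pt "0 0 0 1.8 0" --pt "0 0 0 2 0" --pt "0 0 0 2 0" --pt "1 0 0 2 0" --pt "1 0 0 2 0" --pt "1 0 0 2 0" --pt "1 0 0 2 0" --pt "1 0 0 -25 0" --pt "1 0 0 -65 0" --pt "1 0 25 -105 0" --pt "1 1 65 -125 0" --pt "1 3 120 -125 0" --pt "1 4 175 -125 0" --pt "1 5 225 -125 0" --pt "1 5 248 -120 0" --pt "1 5 248 -90 0" --pt "1 5 248 -50 0" --pt "1 5 248 -20 0" --pt "1 5 248 -8.5 0" --pt "1 5 248 -8.5 0"

```text
clock: 43.8
eef_pos: [424.4, 318.7, 81.5]
eef_rot: [-3.141, -0.0, -2.941]
wrist_force: [1.1, -0.3, 1.3]
finger_gap: 93.9
finger_force: 0.0
```

Request:
arm_command --pt "1 0 0 0 0" --pt "1 0 0 0 0"

```text
clock: 44.05
eef_pos: [424.8, 319.0, 82.5]
eef_rot: [3.141, 0.002, -2.941]
wrist_force: [0.4, -0.2, 0.4]
finger_gap: 94.0
finger_force: 0.0
```

Request:
arm_command --pt "0 0 0 0.5 0" --pt "0 0 0 0.5 0" --pt "0 0 0 0.5 0" --pt "0 0 0 0.5 0" --pt "0 0 0 0.5 0" --pt "0 0 0 0.5 0" --pt "0 0 0 0.5 0" --pt "0 0 0 0.5 0"

```text
clock: 45.05
eef_pos: [424.4, 318.7, 80.9]
eef_rot: [-3.142, 0.0, -2.941]
wrist_force: [0.5, 0.4, -0.8]
finger_gap: 40.6
finger_force: 25.0
```

Request:
arm_command --pt "0 0 0 -25 0" --pt "0 0 0 -65 0" --pt "0 0 0 -105 0" --pt "0 4 -20 -115 0" --pt "0 11 -56 -115 0" --pt "0 20 -100 -115 0" --pt "0 29 -146 -115 0" --pt "0 38 -192 -115 0" --pt "0 47 -238 -115 0" --pt "0 55 -278 -115 0" --pt "0 60 -304 -115 0" --pt "0 62.5 -316 -110 0" --pt "0 62.5 -316 -85 0" --pt "0 62.5 -316 -50 0" --pt "0 62.5 -316 -25 0" --pt "0 62.5 -316 -12 0" --pt "0 62.5 -316 -7 0" --pt "0 62.5 -316 -7 0" --pt "0 62.5 -316 -7 0" --pt "0 62.5 -316 -7 0"

```text
clock: 47.55
eef_pos: [426.2, -3.4, 88.4]
eef_rot: [-3.141, 0.001, -2.941]
wrist_force: [0.1, 0.2, -0.3]
finger_gap: 40.5
finger_force: 25.0
```

Lower, release, rise clear, and look.

Request:
arm_command --pt "0 0 0 1.8 0" --pt "0 0 0 2.2 0" --pt "0 0 0 2.2 0" --pt "1 0 0 2.2 0" --pt "1 0 0 2.2 0" --pt "1 0 0 2.2 0" --pt "1 0 0 2.2 0" --pt "1 0 0 2.2 0" --pt "1 0 0 -25 0" --pt "1 0 0 -70 0" --pt "1 0 0 -120 0" --pt "1 -20 4 -170 0" --pt "1 -45.5 4 -213 0" --pt "1 -45.5 4 -213 0" --pt "1 -45.5 4 -213 0" --pt "1 -45.5 4 -213 0"

```text
clock: 49.55
eef_pos: [469.2, 9.5, 299.8]
eef_rot: [3.141, -0.002, -2.942]
wrist_force: [0.8, -0.2, -0.1]
finger_gap: 94.0
finger_force: 0.0
```

```bash
python3 - <<'E'
from h import *
s=monitor.read_state();print(s["clock"],s["eef_pos"])
c=imaging.camera("wrist");save(c,"w9.png")
b=cv2.imread("pics/w1.png")
a=np.hstack([b[110:290,190:440],cv2.imread("pics/w9.png")[110:290,190:440]]);cv2.imwrite("pics/cmp.png",cv2.resize(a,(800,288),interpolation=cv2.INTER_CUBIC))
c=imaging.camera("scene");cv2.imwrite("pics/s9c.png",cv2.resize(c["img"][150:380,170:490,::-1],(785,564)))
t=imaging.camera("top");i=cv2.cvtColor(t["img"],cv2.COLOR_RGB2BGR);cv2.imwrite("pics/t9.png",i)
E
```

```text
49.55 [469.15388174   9.4998543  299.84732924]
```

View pics/cmp.png

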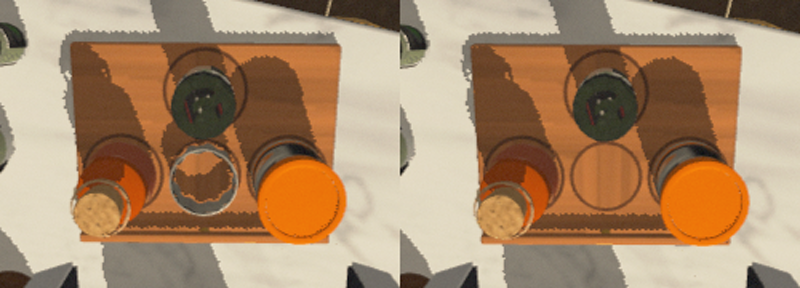

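View pics/s9c.png

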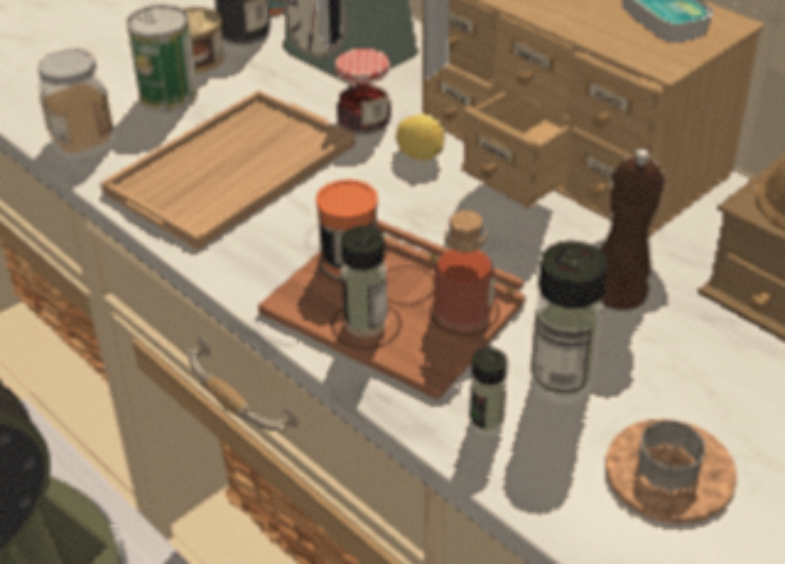

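The before/after wrist crops match: all three containers are upright back on their rings within about 1–2 mm. The scene view shows the cutter flat on the mat at (670,455), with the mill and honey jar unmoved.

```bash
python3 -c "
from cell import job;print(job.sign_off())"
```

```text
the job is handed in; nothing more can be done
None
```

The job is handed in at about 50 s: the cutter lies flat in the middle of the cork mat, all three containers are back upright on their starting places to within about 1–2 mm, and the mill and honey jar look unmoved in the last picture.

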